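Unscrew the sprung lid of the bath canister

TASK

Unscrew the wooden lid of the bath canister (anticlockwise seen from above), letting it rise on its thread and never pulling, pressing or pinching it hard against the brittle canister, keep hold of it as it springs free above the neck, then set it down gently, upright, inside the low wooden tray. Do not let it drop, and leave the bottle, the cup and the brush alone.

Things in the scene. Friction and masses are not known exactly. Their poses are not given: they have to be found in the camera images.
- jar: White stoneware canister with a blue band, fixed in a dark walnut block (116 x 116 x 34 mm). Origin: centre of the block's underside, on the table; z up along the neck's axis. Body 94 mm in diameter, shoulder at z = 102 mm, neck 40 mm in diameter, rim at z = 138 mm. Brittle: the turning itself needs little force; the lid must not be forced against it (over 18 N is rough, the seal's push included).
- neck (a point): Centre of the neck's rim; z up. Coarse right-hand thread on the neck, 46 mm outside (its lead is to be felt, not known). A sprung seal disc (34 mm) on the rim presses the lid up, about 6 N closed, 3.5 N when it frees, and follows it up to 26 mm.
- lid: Wooden screw lid, about 160 g: skirt 60 mm across, 39 mm high, with a dark round grip knob on top, 38 mm across, 26 mm high. Origin: centre of the skirt's lower edge; z up. Closed, origin 108-110 mm above the jar's. Turned anticlockwise it rises on the thread and frees after one to one and a quarter turns (varies); the seal then lifts it a few mm more. Let go midway, it stays put.
- tray: Low dark wooden tray, 160 x 160 mm outside, walls 6 mm thick and 16 mm high, grey liner; fixed. Origin: centre of its underside, on the table.
- tray_in (a point): Centre of the tray's inner floor, 5 mm above the table; z up.
- oil: Amber bottle, 44 mm in diameter, 110 mm high, loose. Origin: centre of its underside. Bystander.
- cup: Blue cup, 66 mm in diameter at the rim, 75 mm high, loose. Origin: centre of its underside. Bystander.
- brush: Dark wooden nail brush lying on its white bristle block, 90 (its x) x 35 x 28 mm, loose. Origin: centre of its underside. Bystander.
There are look-alikes about, which are no part of the job. Of the things that look like the lid, the smallest one is meant.

How it is judged:
By the outcome, as a careful person would: the job done as asked, in the order asked, and still so for the second after the job is handed in, with the robot touching nothing.
It also fails if it takes over 72 s, if anything falls off the work surface, if the arm or the gripper's body presses on something with over 40 N, if the wrist force passes 120 N, or if a joint passes its speed limit or range.

ROBOT

A 6-joint arm with a two-finger parallel gripper is mounted at the origin on the work surface. World frame = base frame: x ahead of the robot, y to its left, z up, the work surface at z = 0. Lengths are in m, angles in rad, forces in N, time in s.
With the tool pointing down it reaches from about 0.35 to 0.775 m from the base axis. Payload 5.5 kg.
Tool frame: the origin (TCP) lies where the fingers leave the gripper's body, on its centre line; the fingertips stand env.tip_reach ahead of it and the grasp point (between the pads) lies 54 mm ahead of it (env.tip_reach is the distance from the TCP to the fingertips, in m); z points along the fingers, y is the line along which they close (so a half turn about z gives the same grasp; the last joint's range is limited). The gripper opens to 85 mm and grips with 20 to 120 N. Pads are 22 mm wide; open, the fingers measure 114 mm over their backs; the gripper's body (76 mm by 85 mm) begins 54 mm behind the grasp point. The pads swing forward as they close: fully open they stand 13 mm farther back than shut.
Start: joints at [-1.333, 0.313, 0.046, 1.304, 0, 1.431], TCP at [0.212, -0.534, 0.304] pointing down, gripper open.
Joint ranges: [-2.76, 2.76], [-0.86, 1.69], [-1.03, 1.26], [-2.2, 2.34], [-1.47, 1.5], [-3.14, 3.14]. Speed limits (rad/s): [2.57, 2.57, 3.14, 3.14, 3.14, 3.14].

INTERFACE

Orientations are given as a unit quaternion [w, x, y, z].
In Python, from workcell import status, optics, hand_in, env gives the robot as it stands.
- The arm moves only by the shell command python3 -m handwheel 'ROWS' [FORCE]. ROWS is a JSON object whose one key "deltas" holds a list of rows, each a list of 5 numbers: the opening, from -1 (shut) to 1 (fully open), then the shift along the tool's x, y, z in units of 40 mm (1.0 is 40 mm), then the turn about the tool's z in units of 10 degrees (1.0 is 10 degrees). In form: {"deltas": [[jaw, x, y, z, roll], ...]}. A call has 1 to 20 rows; each row shifts and turns the commanded pose from where the row before left it, along the tool's axes as they then stand; what a row does not reach is not made up. A row lasts 1/8 s, in which the tool goes at most 62.5 mm and 10.7 degrees, less where a joint would pass 70% of its speed; a pose out of reach is approached as far as the arm can. A call is refused whole if a number of a shift passes 1 or a number of a turn 1, either way. A call with a gripper value outside its range is refused whole. The fingers move at their own pace and stop on an object; FORCE is the grip in N (left out, the last holds). Time passes only in rows, so rows that do not move let the fingers close. It gives the time, the measured TCP pose, the force, the opening and the grip force at its end, in the units of the state.
- status.get_state(): the state, without advancing time (a new reading comes with each control period).
- optics.read_camera(name): name is "scene" or "side" or "wrist"; returns a dict with "frame" (400x640x3 uint8, red, green, blue), "depth" (400x640 float32, m along the optical axis (not along the pixel's ray), 0 where there is no reading), "vfov" (degrees; the focal length in pixels is half the picture's height over the tangent of half this angle, whatever the lens; pixels are square), "cx", "cy" (the principal point, pixels), "k1" (the pictures are not rectified: a ray, as slopes to the right and down, at radius r is drawn at 1 + k1 r^2 times it, then the intrinsics apply), "origin" and "attitude" of the camera in the world. Camera axes: x right, y down, z forward; pixel columns grow to the right and rows downward; lengths in m; the calibration is good to about 2 mm. A picture is of the moment at which its call begins.
- hand_in(): hands the job in; it is judged then, once.
The state is a dict: "clock": time; "joint_pos": joint angles; "qvel": joint speeds; "tau": joint torques, N m; "tcp_pos": TCP position; "orientation": TCP orientation; "wrist_force": force on the tool from outside, world axes, zero at the start; "ft_torque": the same for the moment, N m; "finger_gap": finger opening in m; "grip_force": force on a finger pad.
Only numpy, scipy, OpenCV 4.12 (cv2) and the standard library are available. Lean on these libraries where they do the work, as an engineer would, in place of code of your own. Each camera call takes 0.05 s, during which the arm holds its last target. There are 200 camera calls.

## Working session

There is one attempt and no reset: what is moved stays moved. The work goes in short steps, Python scripts to look and compute and a shell command to move; the robot and the scene stay as the last step left them, time stands still between calls to the robot, and variables do not carry over. Pictures are saved under pics/ and viewed, at most 10 in all, crops included, and the job is handed in when it is done.

```bash
mkdir -p pics; ls
cat > h.py <<'E'
import numpy as np, cv2
from scipy.spatial.transform import Rotation as R
from workcell import status, optics, env
def Rm(a):
    a=np.array(a,float)
    return a if a.shape==(3,3) else R.from_quat(a[[1,2,3,0]]).as_matrix()
def K(c):
    f=200/np.tan(np.radians(c["vfov"])/2); return f
def cloud(c):
    h,w=c["depth"].shape; f=K(c)
    v,u=np.mgrid[:h,:w]; return pts(c,u,v,c["depth"])
def pts(c,u,v,d):
    s=rays(c,u,v); return (s*np.asarray(d)[...,None])@Rm(c["attitude"]).T+np.array(c["origin"])
def rays(c,u,v):
    f=K(c); x=(np.asarray(u,float)-c["cx"])/f; y=(np.asarray(v,float)-c["cy"])/f
    r0=np.hypot(x,y); r=r0.copy()
    for _ in range(20): r=r0/(1+c["k1"]*r*r)
    s=np.where(r0>1e-9,r/np.maximum(r0,1e-9),1)
    return np.stack([x*s,y*s,np.ones_like(x)],-1)
def onplane(c,u,v,z):
    s=rays(c,u,v)@Rm(c["attitude"]).T; o=np.array(c["origin"])
    return o+s*((z-o[2])/s[...,2])[...,None]
def save(c,n): cv2.imwrite("pics/"+n,c["frame"][:,:,::-1])
E
python3 - <<'E'
from h import *
import pickle
D={}
for n in ["scene","side"]:
    D[n]=optics.read_camera(n); save(D[n],n+"0.png"); c=D[n]; print(n,c["origin"],c["attitude"],c["vfov"],c["k1"])
pickle.dump(D,open("d0.pkl","wb"))
s=status.get_state(); print(s, env.tip_reach)
E
```

```text
pics
scene [ 1.22302085 -0.40382501  0.71391026] [-0.38455064  0.79650798  0.4166351  -0.21002628] 48.59802445857375 -0.004055000664783724
side [ 0.36290182 -0.76222854  0.58656584] [-0.49350495  0.86069726 -0.1041929   0.06925986] 51.251747484710776 -0.044284445681626323
{'clock': 0.1, 'joint_pos': array([-1.33258264e+00,  3.13878292e-01,  4.50964556e-02,  1.30359187e+00,
        7.93164595e-06,  1.43118323e+00]), 'qvel': array([ 0.00236636, -0.0004017 ,  0.00175864,  0.00209961,  0.00127168,
       -0.00100395]), 'tau': array([ 2.75493119e-03, -4.81726205e+01,  2.99243796e+01,  1.28317988e-02,
       -1.41129954e-04,  1.24115928e-05]), 'tcp_pos': array([ 0.21202403, -0.53412051,  0.30312627]), 'orientation': array([-7.87928405e-04,  9.82208566e-01,  1.87791666e-01, -3.49059586e-05]), 'wrist_force': array([-0.72807224,  0.28895194, -0.4145351 ]), 'ft_torque': array([0.04417664, 0.02205712, 0.01704843]), 'grip_force': 0.0, 'finger_gap': 0.08547445849125582} 0.0726
```

View pics/scene0.png

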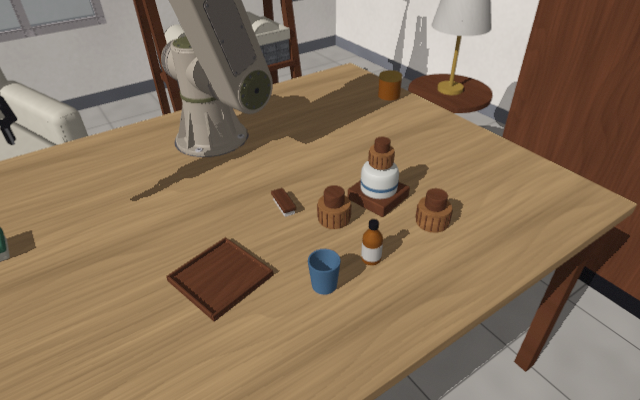

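View pics/side0.png

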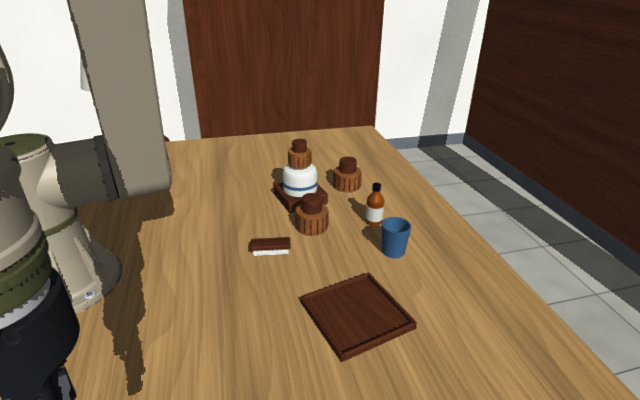

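The scene view shows three lid look-alikes: one on the canister at (381,153), and loose ones at (334,207) and (434,210). In the side view they sit at (300,155), (312,215) and (347,175). The tray is at (220,277) in the scene view. The lid on the canister looks smallest, so I'll check the sizes and take a close crop.

```bash
cat > m.py <<'E'
from h import *
import pickle
from scipy.optimize import least_squares
D=pickle.load(open("d0.pkl","rb"))
def fitc(p,r=None):
    f=(lambda q:np.hypot(p[:,0]-q[0],p[:,1]-q[1])-(r or q[2]))
    m=p.mean(0); return least_squares(f,[m[0],m[1],.03][:2 if r else 3],loss="soft_l1",f_scale=.001).x
for n,boxes in dict(scene=dict(jar=(345,135,412,215),L1=(315,185,353,229),L2=(415,188,455,232)),side=dict(jar=(272,138,330,212),L1=(292,192,332,236),L2=(332,155,364,192))).items():
    c=D[n]; P=cloud(c)
    for k,(a,b,e,f) in boxes.items():
        p=P[b:f,a:e].reshape(-1,3); d=c["depth"][b:f,a:e].ravel(); p=p[(d>0)&(p[:,2]>.004)&(p[:,0]<1)]
        p=p[p[:,2]<.25]
        zt=np.percentile(p[:,2],99.5); print(n,k,"top",zt.round(4),len(p))
        if k=="jar":
            for lo,hi,r in [(.052,.095,.047),(.113,.145,.030),(.152,.171,.019)]:
                q=p[(p[:,2]>lo)&(p[:,2]<hi)]; print("  ",lo,fitc(q,r).round(4),fitc(q).round(4),len(q))
        else:
            q=p[(p[:,2]>.008)&(p[:,2]<.035)]; print("  ",fitc(q).round(4),len(q))
for n,poly,(a,b,e,f) in [("scene",0,(160,230,280,325)),("side",0,(295,268,422,362))]:
    c=D[n]; hsv=cv2.cvtColor(c["frame"][b:f,a:e],cv2.COLOR_RGB2HSV)
    m=(hsv[...,2]<105).astype(np.uint8)
    cs=max(cv2.findContours(m,0,2)[0],key=cv2.contourArea)[:,0]
    h=cv2.convexHull(cs)
    # top outer rim at 16 mm approx
    q=onplane(c,h[:,0,0]+a,h[:,0,1]+b,.016)[:,:2]
    print(n,"tray",cv2.minAreaRect(q.astype(np.float32)*1000))
cv2.imwrite("pics/crop.png",np.hstack([cv2.resize(D[n]["frame"][y:y+100,x:x+100,::-1],(400,400),interpolation=2) for n,x,y in [("scene",335,130),("side",270,130)]]))
E
python3 m.py
```

```text
scene jar top 0.1761 3039
   0.052 [0.5468 0.2274] [0.5475 0.2268 0.0462] 625
   0.113 [0.5472 0.2276] [0.547  0.2278 0.0302] 286
   0.152 [0.5471 0.2275] [0.5478 0.2267 0.0181] 106
scene L1 top 0.0894 1265
   [0.5292 0.1003 0.0616] 337
scene L2 top 0.0896 1277
   [0.6962 0.2737 0.04  ] 307
side jar top 0.1753 2496
   0.052 [0.5466 0.1366] [0.5438 0.1307 0.061 ] 941
   0.113 [0.5512 0.2275] [0.5512 0.2278 0.0302] 270
   0.152 [0.5509 0.2282] [0.5508 0.2278 0.0187] 96
side L1 top 0.088 1404
   [0.5732 0.1157 0.0728] 460
side L2 top 0.0882 797
   [0.7004 0.273  0.0394] 224
scene tray ((572.38330078125, -222.75851440429688), (170.395263671875, 172.09182739257812), 14.416494369506836)
side tray ((565.8211669921875, -229.3934326171875), (165.231689453125, 171.60389709472656), 14.159372329711914)
```

View pics/crop.png

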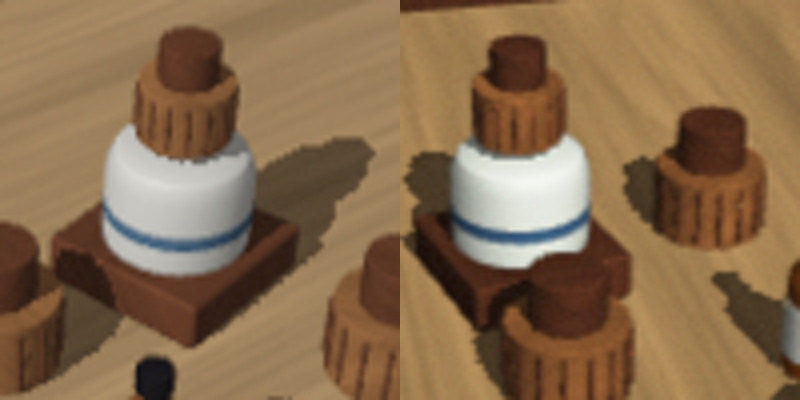

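The crop confirms that the lid on the canister is the smallest, with skirt radius 30 mm against about 40 mm for the two loose ones. That gives jar ≈ (0.549, 0.2275) and tray ≈ (0.569, -0.226). I'll travel above the jar now.

```bash
python3 -m handwheel '{"deltas":[[1,0.5,-0.5,0,0],[1,0.9,-0.9,0,0],[1,0.95,-0.93,0,0],[1,0.95,-0.93,0,0],[1,0.95,-0.93,0,0],[1,0.95,-0.93,0,0],[1,0.95,-0.93,0,0],[1,0.95,-0.93,0,0],[1,0.95,-0.93,0,0],[1,0.95,-0.93,0,0],[1,0.95,-0.93,0,0],[1,0.95,-0.93,0,0],[1,0.95,-0.93,0,0],[1,0.95,-0.93,0,0],[1,0.95,-0.93,0,0],[1,0.95,-0.93,0,0],[1,0.1,-0.1,0,-0.6],[1,0,0,0,-0.6],[1,0,0,0,0]]}' 20
cat > st.py <<'E'
from h import *
s=status.get_state(); r=Rm(s["orientation"])
print("t",s["clock"],"q6",s["joint_pos"][5].round(3),"tcp",s["tcp_pos"].round(4),"yaw",np.degrees(np.arctan2(r[1,0],r[0,0])).round(2),"F",s["wrist_force"].round(2),"T",s["ft_torque"].round(3),"gap",round(s["finger_gap"],4),"grip",round(s["grip_force"],1))
import sys
if len(sys.argv)>2:
    d=np.array([float(sys.argv[1]),float(sys.argv[2])])-s["tcp_pos"][:2]; print("units x,y",(r[:2,:2].T@d/.04).round(3))
E
python3 st.py 0.549 0.2275
python3 - <<'E'
from h import *
import pickle
c=optics.read_camera("wrist"); save(c,"w1.png"); pickle.dump(c,open("w1.pkl","wb")); print(c["origin"],c["k1"],env.tip_reach)
P=cloud(c); z=P[...,2]; d=c["depth"]
for lo,hi in [(.172,.182),(.144,.152)]:
    m=((d>0)&(z>lo)&(z<hi)).astype(np.uint8)
    for k in cv2.findContours(m,0,2)[0]:
        if cv2.contourArea(k)>300:
            (u,v),r=cv2.minEnclosingCircle(k); print(lo,(u,v),r,onplane(c,np.array(u),np.array(v),(lo+hi)/2-.002), P[...,2][m>0].mean())
E
```

```text
clock: 2.48
tcp_pos: [0.5479, 0.2239, 0.3032]
orientation: [0.0, 0.957, 0.289, -0.001]
wrist_force: [-0.3, -0.5, 0.6]
finger_gap: 0.0854
grip_force: 0.0
t 2.475 q6 2.807 tcp [0.5479 0.2239 0.3032] yaw 33.61 F [-0.34 -0.51  0.57] T [ 0.031 -0.051 -0.032] gap 0.0854 grip 0.0
units x,y [ 0.072 -0.059]
[0.61225343 0.26657935 0.37239654] -0.02928399008215713 0.0726
0.172 (320.5891418457031, 218.95404052734375) 25.907114028930664 [0.54973942 0.2270644  0.175     ] 0.17320095879650277
0.144 (321.0, 205.0) 38.07896423339844 [0.55052922 0.22745602 0.146     ] 0.14714460009364982
```

View pics/w1.png

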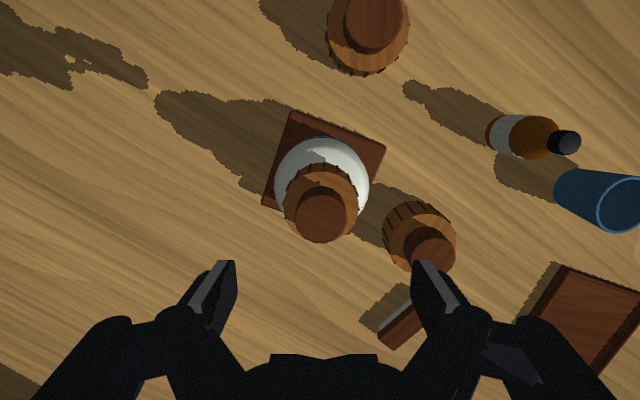

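The wrist view shows the target lid at (320,217), and its centre measures (0.550, 0.227) with the top at 0.1735. Before descending I'll measure how far the fingertips reach when open and when part closed.

```bash
cat > tip.py <<'E'
from h import *
c=optics.read_camera("wrist"); P=cloud(c); s=status.get_state(); r=Rm(s["orientation"])
q=(P-s["tcp_pos"])@r; d=c["depth"]; m=(d>0)&(d<.3)&(abs(q[...,0])<.02)&(abs(q[...,1])<.06)&(q[...,2]<.095)&(q[...,2]>.03)
print("gap",s["finger_gap"],"tip z pct",np.percentile(q[m][:,2],[50,95,99,100]).round(4), m.sum())
E
python3 tip.py
python3 -m handwheel '{"deltas":[[0,0.1,-0.05,0.4,0],[0,0,-0.05,0.4,0],[0,0,0,0,0],[0,0,0,0,0],[0,0,0,0,0]]}'
python3 tip.py; python3 st.py .5497 .2273
```

```text
gap 0.08551821652553926 tip z pct [0.0419 0.0565 0.0593 0.0609] 3710
clock: 3.2
tcp_pos: [0.5495, 0.2293, 0.2724]
orientation: [0.0, 0.957, 0.289, 0.0]
wrist_force: [0.2, -0.8, 0.6]
finger_gap: 0.0427
grip_force: 0.0
gap 0.0428056405763327 tip z pct [0.0455 0.0657 0.0698 0.0722] 3635
t 3.25 q6 2.815 tcp [0.5495 0.2293 0.2725] yaw 33.64 F [-0.28  0.49  0.24] T [ 0.027  0.049 -0.013] gap 0.0428 grip 0.0
units x,y [-0.024  0.044]
```

```bash
python3 -m handwheel '{"deltas":[[0.4,-0.02,0.04,0,0],[0.4,0,0,0,0],[0.4,0,0,0.5,0],[0.4,0,0,0.5,0],[0.4,0,0,0.25,0],[0.4,0,0,0.03,0],[0.4,0,0,0,0]]}' 20
python3 st.py .5497 .2273
```

```text
clock: 4.12
tcp_pos: [0.5498, 0.2276, 0.2213]
orientation: [0.0, 0.957, 0.289, 0.0]
wrist_force: [0.5, 0.1, 0.4]
finger_gap: 0.0596
grip_force: 0.0
t 4.125 q6 2.812 tcp [0.5498 0.2276 0.2213] yaw 33.64 F [0.47 0.06 0.38] T [-0.042  0.007 -0.01 ] gap 0.0596 grip 0.0
units x,y [-0.005  0.004]
```

```bash
python3 -m handwheel '{"deltas":[[-1,0,0,0,0],[-1,0,0,0,0],[-1,0,0,0,0],[-1,0,0,0,0]]}' 20
python3 st.py; python3 -m handwheel '{"deltas":[[-1,0,0,0,-0.5],[-1,0,0,0,-0.5],[-1,0,0,0,0]]}'; python3 st.py
```

```text
clock: 4.62
tcp_pos: [0.5498, 0.2276, 0.2213]
orientation: [0.0, 0.957, 0.289, 0.001]
wrist_force: [-0.2, 1.5, 3.4]
finger_gap: 0.0371
grip_force: 23.8
t 4.625 q6 2.812 tcp [0.5498 0.2276 0.2213] yaw 33.65 F [-0.18  1.49  3.4 ] T [ 0.165  0.034 -0.007] gap 0.0371 grip 23.8
clock: 5.0
tcp_pos: [0.5498, 0.2276, 0.2211]
orientation: [0.0, 0.929, 0.371, 0.001]
wrist_force: [0.9, 0.7, 4.1]
finger_gap: 0.0372
grip_force: 23.9
t 5.0 q6 2.638 tcp [0.5498 0.2276 0.2211] yaw 43.6 F [0.89 0.68 4.12] T [ 0.008 -0.05   0.015] gap 0.0372 grip 23.9
```

```bash
python3 -m handwheel '{"deltas":[[-1,0,0,0,-0.6],[-1,0,0,0,-0.7],[-1,0,0,0,-0.7],[-1,0,0,0,0]]}'; python3 st.py;python3 -m handwheel '{"deltas":[[-1,0,0,-0.015,0],[-1,0,0,0,0]]}'; python3 st.py
```

```text
clock: 5.5
tcp_pos: [0.5496, 0.2275, 0.2209]
orientation: [0.0, 0.85, 0.526, 0.0]
wrist_force: [0.3, -0.3, 4.3]
finger_gap: 0.0371
grip_force: 23.9
t 5.5 q6 2.291 tcp [0.5496 0.2275 0.2209] yaw 63.5 F [ 0.28 -0.27  4.28] T [ 0.016 -0.031  0.015] gap 0.0371 grip 23.9
clock: 5.75
tcp_pos: [0.5496, 0.2275, 0.2214]
orientation: [0.0, 0.85, 0.527, 0.0]
wrist_force: [0.6, -0.6, 3.7]
finger_gap: 0.037
grip_force: 23.9
t 5.75 q6 2.29 tcp [0.5496 0.2275 0.2214] yaw 63.56 F [ 0.58 -0.57  3.68] T [-0.017 -0.174 -0.059] gap 0.037 grip 23.9
```

```bash
for i in 1; do python3 -m handwheel '{"deltas":[[-1,0,0,-0.015,-0.5],[-1,0,0,-0.015,-0.5],[-1,0,0,-0.015,-0.5],[-1,0,0,-0.015,-0.5],[-1,0,0,0,0]]}'; python3 st.py; python3 -m handwheel '{"deltas":[[-1,0,0,-0.015,-0.5],[-1,0,0,-0.015,-0.5],[-1,0,0,-0.015,-0.5],[-1,0,0,-0.015,-0.5],[-1,0,0,0,0]]}'; python3 st.py; done
```

```text
clock: 6.38
tcp_pos: [0.5493, 0.2275, 0.2236]
orientation: [-0.0, 0.746, 0.666, -0.0]
wrist_force: [-0.6, 0.7, 4.1]
finger_gap: 0.0375
grip_force: 23.9
t 6.375 q6 1.941 tcp [0.5493 0.2275 0.2236] yaw 83.55 F [-0.6   0.66  4.05] T [-0.011 -0.023  0.082] gap 0.0375 grip 23.9
clock: 7.0
tcp_pos: [0.5494, 0.2274, 0.2255]
orientation: [-0.0, 0.619, 0.785, -0.0]
wrist_force: [0.9, -1.2, 0.8]
finger_gap: 0.0371
grip_force: 23.6
t 7.0 q6 1.593 tcp [0.5494 0.2274 0.2255] yaw 103.49 F [ 0.85 -1.17  0.76] T [-0.052 -0.306  0.057] gap 0.0371 grip 23.6
```

I lifted 0.6 mm per row, more than I intended. Before going on I'll measure the actual lid height with the cameras.

```bash
cat > hz.py <<'E'
from h import *
import pickle
D=pickle.load(open("d0.pkl","rb"))
import sys
for n in ["scene","side"]:
    c=optics.read_camera(n); x,y,w,h=dict(scene=(335,125,95,85),side=(265,125,70,80))[n]
    out=[]
    for e in (D[n],c):
        P=cloud(e)[y:y+h,x:x+w].reshape(-1,3); f=e["frame"][y:y+h,x:x+w].reshape(-1,3).astype(int)
        q=np.hypot(P[:,0]-.5495,P[:,1]-.2275)
        wood=(f[:,0]-f[:,2]>35)
        m=wood&(q>.0205)&(q<.029)&(P[:,2]>.135)&(P[:,2]<.185)
        low=wood&(q<.033)&(P[:,2]>.09)&(P[:,2]<.14)
        out+= [np.median(P[m,2]).round(4),m.sum(),np.percentile(P[low,2],3).round(4)]
    print(n,out)
c=optics.read_camera("wrist"); P=cloud(c);q=np.hypot(P[...,0]-.5495,P[...,1]-.2275); m=(c["depth"]>0)&(q>.021)&(q<.028)&(P[...,2]>.13)&(P[...,2]<.185)
print("wrist skirt top",np.percentile(P[m][:,2],[25,50,75]).round(4),m.sum())
m=(c["depth"]>0)&(q<.013)&(P[...,2]>.16)&(P[...,2]<.20)
print("knob top",np.median(P[m][:,2]) if m.any() else None,m.sum())
if len(sys.argv)>1: save(c,sys.argv[1])
E
python3 hz.py w2.png
```

```text
scene [np.float64(0.1483), np.int64(156), np.float64(0.1107), np.float64(0.1514), np.int64(147), np.float64(0.1136)]
side [np.float64(0.148), np.int64(109), np.float64(0.1112), np.float64(0.152), np.int64(122), np.float64(0.1147)]
wrist skirt top [0.1508 0.1515 0.1677] 2771
knob top 0.17719255845916904 2252
```

View pics/w2.png

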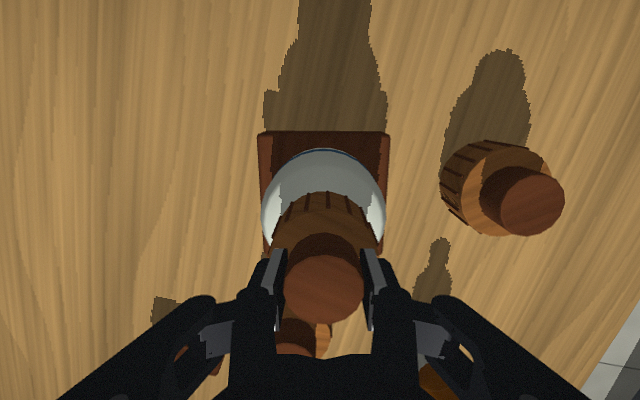

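The picture shows the pads on the knob at (322,288) with the lid clear of its start height. It has risen about 3.9 mm in 70°, so the lead is coarse, under about 20 mm per turn. I'll go on at about 15 mm per turn and watch Fz.

```bash
for i in 1; do python3 -m handwheel '{"deltas":[[-1,0,0,0,-0.5],[-1,0,0,-0.005,-0.5],[-1,0,0,-0.005,-0.5],[-1,0,0,-0.005,-0.5],[-1,0,0,0,0]]}'|grep wr; python3 st.py; python3 -m handwheel '{"deltas":[[-1,0,0,-0.005,-0.5],[-1,0,0,-0.005,-0.5],[-1,0,0,-0.005,-0.5],[-1,0,0,-0.005,-0.5],[-1,0,0,0,0]]}'|grep wr; python3 st.py; done
```

```text
wrist_force: [1.9, 0.9, 1.4]
t 7.775 q6 1.243 tcp [0.5495 0.2276 0.2266] yaw 123.54 F [1.93 0.87 1.42] T [ 0.134 -0.288 -0.039] gap 0.0368 grip 23.6
wrist_force: [0.8, 0.7, 1.7]
t 8.4 q6 0.895 tcp [0.5493 0.2276 0.2276] yaw 143.49 F [0.76 0.69 1.69] T [ 0.101 -0.188  0.041] gap 0.0373 grip 23.7
```

```bash
python3 -m handwheel '{"deltas":[[-1,0,0,-0.006,-0.5],[-1,0,0,-0.006,-0.5],[-1,0,0,-0.006,-0.5],[-1,0,0,-0.006,-0.5],[-1,0,0,-0.006,-0.5],[-1,0,0,-0.006,-0.5]]}'|grep wr; python3 st.py; python3 -m handwheel '{"deltas":[[-1,0,0,-0.006,-0.5],[-1,0,0,-0.006,-0.5],[-1,0,0,-0.006,-0.5],[-1,0,0,-0.006,-0.5],[-1,0,0,-0.006,-0.5],[-1,0,0,-0.006,-0.5],[-1,0,0,0,0]]}'|grep wr; python3 st.py; python3 hz.py
```

```text
wrist_force: [-0.3, -0.4, 2.6]
t 9.15 q6 0.369 tcp [0.5492 0.2275 0.2291] yaw 173.61 F [-0.28 -0.44  2.59] T [ 0.102 -0.038 -0.067] gap 0.0373 grip 23.8
wrist_force: [-0.3, -0.3, 3.2]
t 10.025 q6 -0.152 tcp [0.5492 0.2274 0.2305] yaw -156.54 F [-0.31 -0.34  3.22] T [-0.048  0.071  0.079] gap 0.0372 grip 23.8
scene [np.float64(0.1483), np.int64(156), np.float64(0.1107), np.float64(0.1552), np.int64(165), np.float64(0.1185)]
side [np.float64(0.148), np.int64(109), np.float64(0.1112), np.float64(0.15), np.int64(133), np.float64(0.1194)]
wrist skirt top [0.1558 0.1564 0.1694] 2172
knob top 0.1819730947211246 2223
```

```bash
python3 -m handwheel '{"deltas":[[-1,0,0,-0.0065,-0.5],[-1,0,0,-0.0065,-0.5],[-1,0,0,-0.0065,-0.5],[-1,0,0,-0.0065,-0.5],[-1,0,0,-0.0065,-0.5],[-1,0,0,-0.0065,-0.5],[-1,0,0,-0.0065,-0.5],[-1,0,0,-0.0065,-0.5]]}'|grep wr; python3 st.py; python3 -m handwheel '{"deltas":[[-1,0,0,-0.0065,-0.5],[-1,0,0,-0.0065,-0.5],[-1,0,0,-0.0065,-0.5],[-1,0,0,-0.0065,-0.5],[-1,0,0,-0.0065,-0.5],[-1,0,0,-0.0065,-0.5],[-1,0,0,-0.0065,-0.5],[-1,0,0,-0.0065,-0.5]]}'|grep wr; python3 st.py;python3 -m handwheel '{"deltas":[[-1,0,0,-0.0065,-0.5],[-1,0,0,-0.0065,-0.5],[-1,0,0,-0.0065,-0.5],[-1,0,0,-0.0065,-0.5],[-1,0,0,-0.0065,-0.5],[-1,0,0,-0.0065,-0.5],[-1,0,0,-0.0065,-0.5],[-1,0,0,-0.0065,-0.5],[-1,0,0,0,0]]}'|grep wr; python3 st.py
```

```text
wrist_force: [-0.4, -0.3, 2.1]
t 11.175 q6 -0.854 tcp [0.5494 0.2275 0.2324] yaw -116.3 F [-0.36 -0.26  2.15] T [ 0.034  0.04  -0.007] gap 0.0368 grip 23.8
wrist_force: [0.5, 0.2, 2.2]
t 12.175 q6 -1.552 tcp [0.5494 0.2275 0.2344] yaw -76.31 F [0.52 0.19 2.22] T [-0.032  0.025  0.021] gap 0.0372 grip 23.8
wrist_force: [0.2, -0.1, 1.8]
t 13.3 q6 -2.247 tcp [0.5494 0.2275 0.2365] yaw -36.48 F [ 0.24 -0.07  1.84] T [0.021 0.022 0.031] gap 0.0369 grip 23.8
```

```bash
python3 -m handwheel '{"deltas":[[0.2,0,0,0,0],[0.2,0,0,0,0],[0.2,0,0,0,0],[0.2,0,0,0,0.5],[0.2,0,0,0,1],[0.2,0,0,0,1],[0.2,0,0,0,1],[0.2,0,0,0,1],[0.2,0,0,0,1],[0.2,0,0,0,1],[0.2,0,0,0,1],[0.2,0,0,0,1],[0.2,0,0,0,1],[0.2,0,0,0,1],[0.2,0,0,0,1],[0.2,0,0,0,1]]}'|grep wr; python3 st.py;python3 -m handwheel '{"deltas":[[0.2,0,0,0,1],[0.2,0,0,0,1],[0.2,0,0,0,1],[0.2,0,0,0,1],[0.2,0,0,0,1],[0.2,0,0,0,1],[0.2,0,0,0,1],[0.2,0,0,0,1],[0.2,0,0,0,1],[0.2,0,0,0,1],[0.2,0,0,0,1],[0.2,0,0,0,1],[0.2,0,0,0,0.5],[0.2,0,0,0,0]]}'|grep wr; python3 st.py .5496 .2273; python3 hz.py
```

```text
wrist_force: [-0.1, 0.1, -0.3]
t 15.3 q6 -0.062 tcp [0.5494 0.2275 0.2365] yaw -161.71 F [-0.12  0.08 -0.3 ] T [0.008 0.001 0.016] gap 0.0513 grip 0.0
wrist_force: [0.7, 0.3, 0.0]
t 17.05 q6 2.113 tcp [0.5494 0.2275 0.2365] yaw 73.69 F [0.66 0.31 0.01] T [ 0.047 -0.006 -0.016] gap 0.0509 grip 0.0
units x,y [-0.002  0.006]
scene [np.float64(0.1483), np.int64(156), np.float64(0.1107), np.float64(0.1545), np.int64(235), np.float64(0.1264)]
side [np.float64(0.148), np.int64(109), np.float64(0.1112), np.float64(0.158), np.int64(156), np.float64(0.1264)]
wrist skirt top [0.163  0.1635 0.1642] 2818
knob top 0.18927975831108002 2293
```

```bash
python3 -m handwheel '{"deltas":[[-1,0,0,-0.01,0],[-1,0,0,0,0],[-1,0,0,0,0],[-1,0,0,0,0]]}' 25|grep wr; python3 st.py;python3 -m handwheel '{"deltas":[[-1,0,0,-0.0065,-0.5],[-1,0,0,-0.0065,-0.5],[-1,0,0,-0.0065,-0.5],[-1,0,0,-0.0065,-0.5],[-1,0,0,-0.0065,-0.5],[-1,0,0,-0.0065,-0.5],[-1,0,0,-0.0065,-0.5],[-1,0,0,-0.0065,-0.5]]}'|grep wr; python3 st.py;python3 -m handwheel '{"deltas":[[-1,0,0,-0.0065,-0.5],[-1,0,0,-0.0065,-0.5],[-1,0,0,-0.0065,-0.5],[-1,0,0,-0.0065,-0.5],[-1,0,0,-0.0065,-0.5],[-1,0,0,-0.0065,-0.5],[-1,0,0,-0.0065,-0.5],[-1,0,0,-0.0065,-0.5]]}'|grep wr; python3 st.py
```

```text
wrist_force: [-1.3, 0.2, 1.3]
t 17.7 q6 2.114 tcp [0.5493 0.2275 0.237 ] yaw 73.66 F [-1.28  0.19  1.31] T [0.042 0.282 0.076] gap 0.0368 grip 27.4
wrist_force: [0.2, 1.0, 1.0]
t 18.7 q6 1.413 tcp [0.5498 0.2277 0.2392] yaw 113.81 F [0.19 1.03 1.05] T [ 0.127  0.02  -0.005] gap 0.0373 grip 27.4
wrist_force: [-0.4, -0.6, 0.7]
t 19.7 q6 0.715 tcp [0.5498 0.2276 0.2414] yaw 153.81 F [-0.35 -0.59  0.74] T [-0.011  0.079 -0.071] gap 0.0374 grip 27.4
```

```bash
python3 -m handwheel '{"deltas":[[-1,0,0,-0.006,-0.5],[-1,0,0,-0.006,-0.5],[-1,0,0,-0.006,-0.5],[-1,0,0,-0.006,-0.5],[-1,0,0,-0.006,-0.5],[-1,0,0,-0.006,-0.5]]}'|grep wr; python3 st.py;python3 -m handwheel '{"deltas":[[-1,0,0,-0.006,-0.5],[-1,0,0,-0.006,-0.5],[-1,0,0,-0.006,-0.5],[-1,0,0,-0.006,-0.5],[-1,0,0,-0.006,-0.5],[-1,0,0,-0.006,-0.5]]}'|grep wr; python3 st.py;python3 -m handwheel '{"deltas":[[-1,0,0,-0.006,-0.5],[-1,0,0,-0.006,-0.5],[-1,0,0,-0.006,-0.5],[-1,0,0,-0.006,-0.5],[-1,0,0,-0.006,-0.5],[-1,0,0,-0.006,-0.5],[-1,0,0,0,0]]}'|grep wr; python3 st.py; python3 hz.py
```

```text
wrist_force: [-0.1, 1.2, 2.4]
t 20.45 q6 0.191 tcp [0.5498 0.2276 0.2428] yaw -176.19 F [-0.15  1.22  2.45] T [ 0.044  0.009 -0.033] gap 0.0371 grip 27.4
wrist_force: [0.7, 0.2, 0.9]
t 21.2 q6 -0.332 tcp [0.5498 0.2276 0.2442] yaw -146.19 F [0.69 0.15 0.91] T [ 0.033 -0.013  0.017] gap 0.0368 grip 27.4
wrist_force: [-0.2, 0.3, 1.1]
t 22.075 q6 -0.852 tcp [0.5497 0.2275 0.2456] yaw -116.41 F [-0.18  0.27  1.06] T [ 0.119 -0.067  0.04 ] gap 0.0375 grip 27.4
scene [np.float64(0.1483), np.int64(156), np.float64(0.1107), np.float64(0.1627), np.int64(241), np.float64(0.1298)]
side [np.float64(0.148), np.int64(109), np.float64(0.1112), np.float64(0.1608), np.int64(174), np.float64(0.1269)]
wrist skirt top [0.1712 0.1716 0.1722] 1658
knob top 0.19762975144430844 2230
```

```bash
python3 -m handwheel '{"deltas":[[-1,0,0,-0.025,-0.3],[-1,0,0,-0.025,-0.3],[-1,0,0,0,0]]}'|grep wr; python3 st.py; python3 -m handwheel '{"deltas":[[-1,0,0,-0.025,0],[-1,0,0,-0.025,0],[-1,0,0,0,0]]}'|grep wr; python3 st.py; python3 hz.py
```

```text
wrist_force: [-0.9, 0.1, -1.9]
t 22.6 q6 -0.957 tcp [0.5492 0.2274 0.2469] yaw -110.43 F [-0.85  0.1  -1.88] T [ 0.021 -0.048  0.005] gap 0.0367 grip 27.3
wrist_force: [0.6, -0.1, -1.3]
t 22.975 q6 -0.958 tcp [0.5495 0.2275 0.2495] yaw -110.37 F [ 0.63 -0.05 -1.31] T [-0.013 -0.009 -0.029] gap 0.0372 grip 27.3
scene [np.float64(0.1483), np.int64(156), np.float64(0.1107), np.float64(0.1671), np.int64(243), np.float64(0.1308)]
side [np.float64(0.148), np.int64(109), np.float64(0.1112), np.float64(0.1642), np.int64(168), np.float64(0.1231)]
wrist skirt top [0.1751 0.1755 0.1759] 1546
knob top 0.19984450400883608 2
```

Fz is about -1.6 N, which is the lid's own weight, so it is free and hanging in the grip. I'll lift it clear and carry it to the tray.

```bash
python3 -m handwheel '{"deltas":[[-1,0,0,-0.15,0],[-1,0,0,-0.25,0],[-1,0,0,-0.3,0],[-1,0,0,-0.3,0],[-1,0,0,-0.2,0],[-1,0,0,-0.1,0],[-1,0,0,0,0]]}'|grep wr; python3 st.py .569 -.226; python3 -m handwheel '{"deltas":[[-1,0.3,-0.13,0,0],[-1,0.5,-0.21,0,0],[-1,0.7,-0.3,0,0],[-1,0.7,-0.3,0,0],[-1,0.7,-0.3,0,0],[-1,0.7,-0.3,0,0],[-1,0.7,-0.3,0,0],[-1,0.7,-0.3,0,0],[-1,0.7,-0.3,0,0],[-1,0.7,-0.3,0,0],[-1,0.7,-0.3,0,0],[-1,0.7,-0.3,0,0],[-1,0.7,-0.3,0,0],[-1,0.7,-0.3,0,0],[-1,0.6,-0.25,0,0],[-1,0.4,-0.17,0,0],[-1,0.2,-0.07,0,0],[-1,0,0,0,0]]}'; python3 st.py .569 -.226
python3 - <<'E'
from h import *
for n in ["scene","side"]:
    c=optics.read_camera(n); save(c,n+"2.png")
    P=cloud(c); d=c["depth"]; b=np.abs(P[...,:2]-[.569,-.226]).max(-1)<.12
    m=(d>0)&b&(P[...,2]>.010)&(P[...,2]<.022); print(n,cv2.minAreaRect((P[m][:,:2]*1000).astype(np.float32)),m.sum())
    m=(d>0)&b&(P[...,2]>.12)&(P[...,2]<.24); print(" lowest hanging z",np.percentile(P[m][:,2],[.5,2,5]).round(4))
E
```

```text
wrist_force: [-0.2, -0.7, -2.5]
t 24.0 q6 -0.958 tcp [0.5495 0.2275 0.3017] yaw -110.35 F [-0.15 -0.7  -2.48] T [ 0.002  0.024 -0.012] gap 0.0372 grip 27.2
units x,y [10.461 -4.4  ]
clock: 26.25
tcp_pos: [0.5706, -0.2245, 0.3013]
orientation: [-0.0, -0.571, 0.821, 0.0]
wrist_force: [-0.6, 0.7, -3.1]
finger_gap: 0.0368
grip_force: 27.2
t 26.25 q6 -1.721 tcp [ 0.5706 -0.2245  0.3013] yaw -110.4 F [-0.64  0.71 -3.1 ] T [0.053 0.016 0.002] gap 0.0368 grip 27.2
units x,y [0.048 0.024]
scene ((567.1338500976562, -225.7329864501953), (163.49725341796875, 161.59181213378906), 14.413776397705078) 1028
 lowest hanging z [0.1906 0.1913 0.1938]
side ((569.053466796875, -226.3224639892578), (161.01602172851562, 162.04319763183594), 14.361298561096191) 1235
 lowest hanging z [0.1903 0.1914 0.1935]
```

View pics/side2.png

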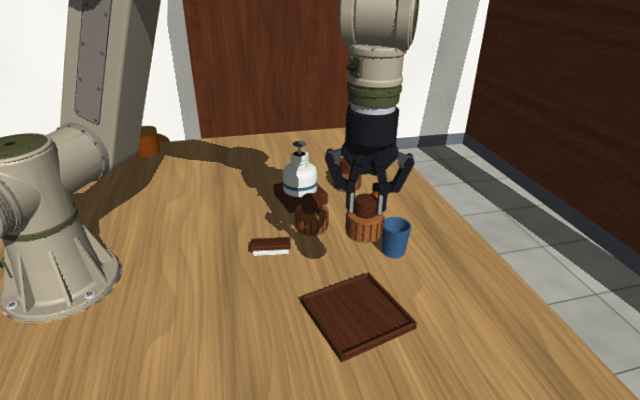

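The side view shows the lid held upright at (365,220), the bare neck at (300,155) and the tray at (357,315). The bottom edge of the lid is at about 0.188. I'll lower to about 8 mm above the liner and then creep down.

```bash
python3 -m handwheel '{"deltas":[[-1,0,0,0.2,0],[-1,0,0,0.4,0],[-1,0,0,0.5,0],[-1,0,0,0.5,0],[-1,0,0,0.5,0],[-1,0,0,0.5,0],[-1,0,0,0.5,0],[-1,0,0,0.5,0],[-1,0,0,0.4,0],[-1,0,0,0.2,0],[-1,0,0,0.1,0],[-1,0,0,0.05,0],[-1,0,0,0,0]]}'|grep wr; python3 st.py;  python3 -m handwheel '{"deltas":[[-1,0,0,0.025,0],[-1,0,0,0.025,0],[-1,0,0,0.025,0],[-1,0,0,0.025,0],[-1,0,0,0,0]]}'|grep wr; python3 st.py
```

```text
wrist_force: [0.4, 0.5, -2.0]
t 27.975 q6 -1.721 tcp [ 0.5712 -0.2244  0.128 ] yaw -110.36 F [ 0.42  0.54 -2.02] T [-0.022  0.025  0.024] gap 0.0371 grip 27.2
wrist_force: [1.0, -0.3, -1.8]
t 28.6 q6 -1.721 tcp [ 0.5708 -0.2242  0.1234] yaw -110.36 F [ 0.98 -0.29 -1.84] T [ 0.033  0.06  -0.035] gap 0.0371 grip 27.2
```

Now the creep, 0.6 mm per row.

```bash
for i in 1; do python3 -m handwheel '{"deltas":[[-1,0,0,0.015,0],[-1,0,0,0.015,0],[-1,0,0,0.015,0],[-1,0,0,0,0]]}'|grep wr; python3 -m handwheel '{"deltas":[[-1,0,0,0.015,0],[-1,0,0,0.015,0],[-1,0,0,0,0]]}'|grep wr; python3 -m handwheel '{"deltas":[[-1,0,0,0.015,0],[-1,0,0,0,0]]}'|grep wr; done; python3 st.py
python3 - <<'E'
from h import *
for n in ["scene","side"]:
    c=optics.read_camera(n); P=cloud(c); d=c["depth"]; f=c["frame"].astype(int)
    q=np.hypot(P[...,0]-.571,P[...,1]+.224); m=(d>0)&(q>.0205)&(q<.029)&(P[...,2]>.03)&(P[...,2]<.06); print(n,"skirt top",np.percentile(P[m][:,2],[50,75,90]).round(4),m.sum())
E
```

```text
wrist_force: [-1.1, -1.4, -1.5]
wrist_force: [-0.7, 0.8, -2.0]
wrist_force: [1.1, -1.6, -2.0]
t 29.725 q6 -1.721 tcp [ 0.5709 -0.2242  0.1198] yaw -110.36 F [ 1.1  -1.56 -1.98] T [ 0.043 -0.019  0.009] gap 0.0374 grip 27.2
scene skirt top [0.0471 0.0484 0.0496] 267
side skirt top [0.0467 0.0481 0.054 ] 247
```

```bash
for i in 1; do python3 -m handwheel '{"deltas":[[-1,0,0,0.015,0],[-1,0,0,0.01,0],[-1,0,0,0,0]]}'|grep wr; python3 -m handwheel '{"deltas":[[-1,0,0,0.01,0],[-1,0,0,0,0]]}'|grep wr; python3 -m handwheel '{"deltas":[[-1,0,0,0.01,0],[-1,0,0,0,0]]}'|grep wr; done; python3 st.py
```

```text
wrist_force: [-0.3, -0.1, -2.2]
wrist_force: [0.2, -0.6, -1.6]
wrist_force: [-1.2, -0.0, 1.3]
t 30.7 q6 -1.721 tcp [ 0.5709 -0.2242  0.1183] yaw -110.35 F [-1.16 -0.04  1.35] T [ 0.078  0.176 -0.04 ] gap 0.0374 grip 27.4
```

```bash
python3 -m handwheel '{"deltas":[[-1,0,0,0.01,0],[-1,0,0,0,0]]}'|grep wr; python3 st.py
```

```text
wrist_force: [-2.1, 0.2, 5.4]
t 30.95 q6 -1.721 tcp [ 0.5709 -0.2242  0.1183] yaw -110.35 F [-2.14  0.23  5.38] T [0.252 0.503 0.017] gap 0.0369 grip 27.8
```

The lid has touched down, with Fz now upward. I'll ease off, open and retreat.

```bash
python3 -m handwheel '{"deltas":[[-1,0,0,-0.01,0],[0,0,0,0,0],[0.3,0,0,0,0],[0.5,0,0,0,0],[0.5,0,0,0,0],[0.5,0,0,-0.2,0],[0.5,0,0,-0.5,0],[0.5,0,0,-0.6,0],[0.5,0,0,-0.7,0],[0.5,0,0,-0.7,0],[0.5,0,0,-0.7,0],[0.5,0,0,-0.5,0],[0.5,0,0,0,0]]}' 20|grep wr; python3 st.py
python3 - <<'E'
from h import *
c=optics.read_camera("wrist"); P=cloud(c); d=c["depth"]
q=np.hypot(P[...,0]-.571,P[...,1]+.224)
for nm,m in [("knob",(q<.015)&(P[...,2]>.05)&(P[...,2]<.09)),("skirt",(q>.021)&(q<.028)&(P[...,2]>.03)&(P[...,2]<.055))]:
    print(nm,np.percentile(P[m&(d>0)][:,2],[5,50,95]).round(4))
c=optics.read_camera("scene"); save(c,"scene3.png")
E
```

```text
wrist_force: [0.2, 0.1, -1.5]
t 32.575 q6 -1.72 tcp [ 0.5717 -0.2246  0.2765] yaw -110.35 F [ 0.2   0.13 -1.48] T [-0.096  0.028  0.008] gap 0.0644 grip 0.0
knob [0.0692 0.0703 0.0715]
skirt [0.0431 0.0443 0.0455]
```

View pics/scene3.png

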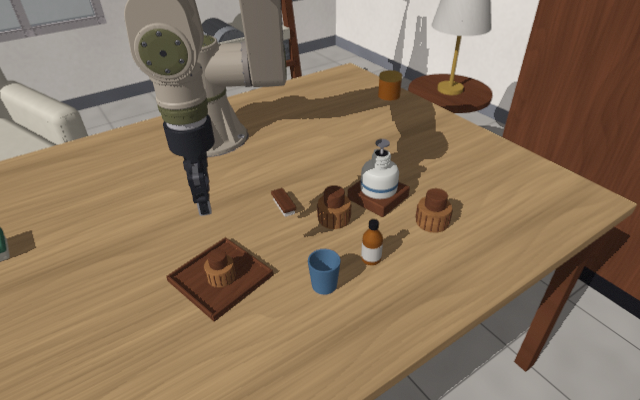

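The lid stands upright in the tray at (220,267). The bottle, cup and brush are where they were, and the gripper is clear.

```bash
python3 -c "from workcell import hand_in; print(hand_in())"
```

```text
the job is handed in; nothing more can be done
None
```

I unscrewed the lid, kept hold of it as it came free and set it upright in the tray. I handed the job in with about 33 s on the clock, the gripper clear, and the bottle, cup and brush where they were.

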